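# Load the bench holders of a laboratory with the matching vessels

### The arm

A 6-joint arm with a two-finger parallel gripper is mounted at the origin on the work surface. World frame = base frame: x ahead of the robot, y to its left, z up, the work surface at z = 0. Lengths are in m, angles in degrees, forces in N, time in s.
With the tool pointing down it reaches from about 0.3 to 0.75 m from the base axis. Payload 8.5 kg.
Tool frame: the origin (TCP) lies at the very end of the fingers, on their centre line; the grasp point (between the pads) lies 19 mm behind it (env.tcp_to_grasp is the distance from the TCP to the grasp point, in m); z points along the fingers, y is the line along which they close (so a half turn about z gives the same grasp; the last joint's range is limited). The gripper opens to 85 mm and grips with 20 to 120 N. Pads are 22 mm wide; open, the fingers measure 114 mm over their backs; the gripper's body (76 mm by 85 mm) begins 54 mm behind the grasp point. The pads swing forward as they close: fully open they stand 13 mm farther back than shut.
Start: joints at [-83.039, 21.807, 74.336, -0, 83.858, -12.336], TCP at [0.182, -0.519, 0.231] pointing down, gripper open.
Joint ranges: [-178.18, 178.18], [-50.72, 133.34], [12.68, 142.11], [-81.47, 261.47], [9.98, 163.14], [-165.26, 165.26]. Speed limits (degrees/s): [136.94, 136.94, 180, 180, 180, 180].

### API

Orientations are given as a 3x3 rotation matrix whose columns are the frame's x, y, z axes.
In Python, from rig import status, get_image, env gives the robot as it stands.
- The arm moves only by the shell command python3 -m handwheel 'ROWS' [FORCE]. ROWS is text: rows parted by semicolons, each of 7 numbers parted by spaces: the shift along the world's x, y, z in cm, then the turn, a rotation vector about the world's x, y, z in degrees, then the opening, from 0 (shut) to 1 (fully open). In form: dx dy dz wx wy wz gripper; .... A call has 1 to 8 rows; each row is the pose to reach, as a shift and turn from the pose commanded when the call began; what a row does not reach only later rows make up. A row lasts 1/12 s, in which the tool goes at most 41.7 mm and 7.16 degrees, less where a joint would pass 70% of its speed; a pose out of reach is approached as far as the arm can. A call with a gripper value outside its range is refused whole. The fingers move at their own pace and stop on an object; FORCE is the grip in N (left out, the last holds). Time passes only in rows, so rows that repeat a pose let the fingers close. It gives the time, the measured TCP pose, the force, the opening and the grip force at its end, in the units of the state.
- status.observe(): the state, without advancing time (a new reading comes with each control period).
- get_image(name): name is "side" or "top"; returns a dict with "color" (384x512x3 uint8, red, green, blue), "vertical_fov" (degrees; the focal length in pixels is half the picture's height over the tangent of half this angle, whatever the lens; pixels are square), "cx", "cy" (the principal point, pixels), "xyz" and "orientation" of the camera in the world. Camera axes: x right, y down, z forward; pixel columns grow to the right and rows downward; lengths in m; the calibration is good to about 2 mm. A picture is of the moment at which its call begins. There is no depth.
- env.close_job(): hands the job in; it is judged then, once.
The state is a dict: "time_s": time; "q": joint angles; "qvel": joint speeds; "joint_efforts": joint torques, N m; "position": TCP position; "tool_rot": TCP orientation; "ft_force": force on the tool from outside, world axes, zero at the start; "wrist_torque": the same for the moment, N m; "grip_width": finger opening in m; "gripper_force": force on a finger pad.
Only numpy, scipy, OpenCV 4.12 (cv2) and the standard library are available. Lean on these libraries where they do the work, as an engineer would, in place of code of your own. Each camera call takes 0.05 s, during which the arm holds its last target. There are 200 camera calls.

### The job

Set up the bench for the next run: put the round bottle, the square bottle, the oblong tip box and the small vial each into the rimmed holder that has its shape and size, standing upright and flat on the holder's floor, wholly inside the rim. Set each one down rather than letting it fall, do not knock any of them over, and leave the rubber stopper and the brass weight standing where they are.

Things in the scene. Friction and masses are not known exactly. Their poses are not given: they have to be found in the camera images.
- round_bottle_mid (a point): round amber bottle with a white cap, loose, upright, 54 mm in diameter up to 64 mm above its foot, 95 mm tall with the 36 mm wide cap, 140 to 280 g. The point lies on its axis half-way up, 47.5 mm above its foot; z up
- square_bottle_mid (a point): square grey plastic bottle with a white round cap, loose, upright, body 48 x 48 mm and 70 mm high, 95 mm tall with the 36 mm wide cap, 140 to 280 g. The point lies on its axis half-way up, 47.5 mm above its foot; x and y square to its flat sides, z up
- tip_box_mid (a point): closed oblong pipette-tip box with green base and white lid (one solid piece), loose, 84 mm along x, 54 mm along y, 60 mm high, 85 to 170 g. The point is its centre, 30 mm above its foot; z up
- vial_mid (a point): small round amber vial with a white cap, loose, upright, 34 mm in diameter, 60 mm tall, 40 to 85 g. The point lies on its axis half-way up, 30 mm above its foot; z up
- round_holder_seat (a point): large round holder, for the round bottle, 70 mm in diameter inside the rim, 80 mm outside. It is fixed to the bench; bright metal rim with its top 8 mm above the bench and 5 mm thick round a dark floor 3 mm above the bench. The point lies at the centre of the floor's upper face; z up
- square_holder_seat (a point): square holder, for the square bottle, 64 x 64 mm inside the rim, 74 x 74 mm outside, x and y square to its sides. It is fixed to the bench; bright metal rim with its top 8 mm above the bench and 5 mm thick round a dark floor 3 mm above the bench. The point lies at the centre of the floor's upper face; z up
- long_holder_seat (a point): oblong holder, for the tip box, inside the rim 100 mm along x and 70 mm along y, 110 x 80 mm outside. It is fixed to the bench; bright metal rim with its top 8 mm above the bench and 5 mm thick round a dark floor 3 mm above the bench. The point lies at the centre of the floor's upper face; z up
- small_holder_seat (a point): small round holder, for the vial, 50 mm in diameter inside the rim, 60 mm outside. It is fixed to the bench; bright metal rim with its top 8 mm above the bench and 5 mm thick round a dark floor 3 mm above the bench. The point lies at the centre of the floor's upper face; z up
- stopper_mid (a point): red-brown rubber stopper, loose bystander to be left alone, 30 mm wide at the top, 28 mm tall. The point lies on its axis half-way up, 14 mm above the bench; z up
- weight_mid (a point): brass balance weight with a small knob, loose bystander to be left alone, 26 mm in diameter, 32 mm tall. The point lies on its axis half-way up, 16 mm above the bench; z up
Mind the look-alikes: they are no part of the job. Leave any turquoise or white look-alike of the part that bears long_holder_seat alone.

How it is judged (in metres and radians):
At the end, for the whole second after the job is handed in: Each stands upright (0.1 rad) and still on its own holder's floor: centre within 12 mm, height within 4 mm; tip box aligned with its holder within 0.25 rad, square bottle within 0.35 rad (any quarter turn); stopper and weight within 15 mm of their start (horizontal distance between round_bottle_mid and round_holder_seat below 0.012 m and z of round_bottle_mid in the frame of round_holder_seat between 0.0435 and 0.0515 m and angle between each of round_bottle_mid, square_bottle_mid, tip_box_mid, vial_mid's own z axis and vertical below 0.1 rad and linear speed of each of round_bottle, square_bottle, tip_box, vial below 0.02 m/s and horizontal distance between square_bottle_mid and square_holder_seat below 0.012 m and z of square_bottle_mid in the frame of square_holder_seat between 0.0435 and 0.0515 m and horizontal distance between tip_box_mid and long_holder_seat below 0.012 m and z of tip_box_mid in the frame of long_holder_seat between 0.026 and 0.034 m and horizontal distance between vial_mid and small_holder_seat below 0.012 m and z of vial_mid in the frame of small_holder_seat between 0.026 and 0.034 m and (angle between the x axis of square_bottle_mid and the x axis of square_holder_seat, either way round below 0.35 rad or angle between the x axis of square_bottle_mid and the y axis of square_holder_seat, either way round below 0.35 rad) and angle between the x axis of tip_box_mid and the x axis of long_holder_seat, either way round below 0.25 rad and distance of each of stopper_mid, weight_mid from where it was at the start of the episode below 0.015 m); the robot touches nothing.
It fails at once if one of the four is let fall from more than 25 mm ((height (world z) of round_bottle_mid above 0.0725 m and contact force between round_bottle and anything else below 0.001 N) or (height (world z) of square_bottle_mid above 0.0725 m and contact force between square_bottle and anything else below 0.001 N) or (height (world z) of tip_box_mid above 0.055 m and contact force between tip_box and anything else below 0.001 N) or (height (world z) of vial_mid above 0.055 m and contact force between vial and anything else below 0.001 N)).
It fails at once if one of the four is knocked over (angle between any of round_bottle_mid, square_bottle_mid, tip_box_mid, vial_mid's own z axis and vertical above 0.8 rad).
It fails at once if the stopper or the weight is shifted by more than 15 mm (distance of any of stopper_mid, weight_mid from where it was at the start of the episode above 0.015 m).
It also fails if it takes over 134 s, if anything falls off the work surface, if the arm or the gripper's body presses on something with over 40 N, if the wrist force passes 120 N, or if a joint passes its speed limit or range.

## Working session

There is one attempt and no reset: what is moved stays moved. The work goes in short steps, Python scripts to look and compute and a shell command to move; the robot and the scene stay as the last step left them, time stands still between calls to the robot, and variables do not carry over. Pictures are saved under pics/ and viewed, at most 14 in all, crops included, and the job is handed in when it is done.

```bash
ls; mkdir -p pics; cat > h.py <<'E'
import numpy as np, cv2
from rig import status,get_image,env
def snap(n,f):
    d=get_image(n); cv2.imwrite(f'pics/{f}.png',d['color'][:,:,::-1]); 
    np.save(f'pics/{f}.npy',d,allow_pickle=True); return d
def load(f): return np.load(f'pics/{f}.npy',allow_pickle=True).item()
def ray(d,u,v):
    f=d['color'].shape[0]/2/np.tan(np.radians(d['vertical_fov'])/2)
    r=np.array(d['orientation'])@np.array([(u-d['cx'])/f,(v-d['cy'])/f,1.]); return np.array(d['xyz']),r
def plane(d,u,v,z):
    o,r=ray(d,u,v); return o+r*(z-o[2])/r[2]
E
python3 - <<'E'
from h import *
for n in('top','side'):
    d=snap(n,n+'0'); print({k:v for k,v in d.items() if k!='color'})
s=status.observe(); print(s)
E
```

```text
pics
{'vertical_fov': 56.94929910292184, 'cx': 254.0780338773642, 'cy': 192.52517083755114, 'xyz': array([0.49513913, 0.05216111, 0.97619031]), 'orientation': array([[ 0.02300172, -0.99412062,  0.10580697],
       [-0.99964153, -0.02141992,  0.01606223],
       [-0.01370142, -0.1061385 , -0.99425695]])}
{'vertical_fov': 44.787057244636905, 'cx': 255.45512025942418, 'cy': 187.9305518789876, 'xyz': array([ 0.29715169, -0.73219035,  0.75811633]), 'orientation': array([[ 0.9386742 , -0.21455588,  0.26991947],
       [-0.3448036 , -0.58157884,  0.73680156],
       [-0.00110565, -0.78468582, -0.61989269]])}
{'time_s': 0.1, 'q': array([-8.30389281e+01,  2.18367341e+01,  7.43784301e+01, -2.43696132e-03,
        8.38597330e+01, -1.23340650e+01]), 'qvel': array([-0.03592927, -0.09924238, -0.12233079, -0.08855984, -0.05601912,
        0.13677452]), 'joint_efforts': array([ 4.35052250e-03, -4.49223840e+01, -2.31653434e+01, -1.86997449e-04,
        3.67514323e-03, -1.54235238e-05]), 'position': array([ 0.18170861, -0.51883413,  0.2307889 ]), 'tool_rot': array([[ 9.43827513e-01,  3.30438475e-01, -2.00403740e-04],
       [ 3.30438451e-01, -9.43826658e-01,  1.29244257e-03],
       [ 2.37926362e-04, -1.28606396e-03, -9.99999145e-01]]), 'ft_force': array([-0.16866357,  0.13852523,  0.0882878 ]), 'wrist_torque': array([-0.02026488, -0.01500353, -0.0482481 ]), 'gripper_force': 0.0, 'grip_width': 0.08560928289941415}
```

View pics/top0.png

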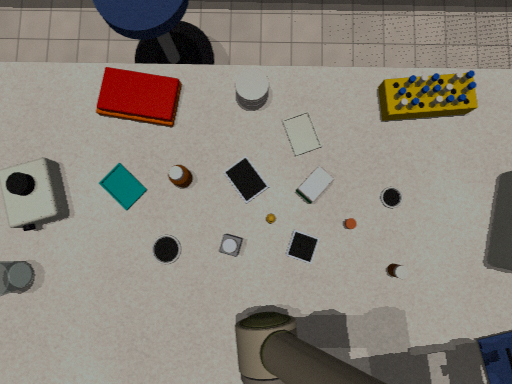

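View pics/side0.png

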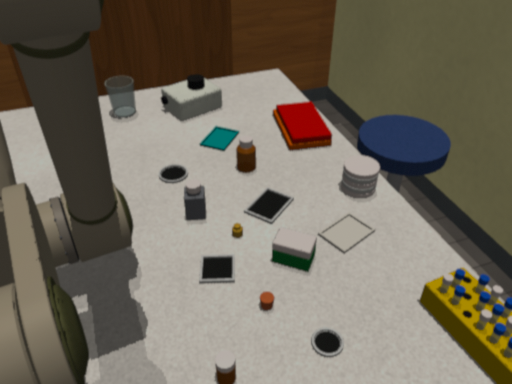

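Top view: round bottle (180,176), square bottle (231,244), tip box (314,184), vial (395,270), round holder (166,249), square holder (302,247), small holder (391,197), stopper (350,223), weight (271,218).
Long-holder candidates: turquoise (123,186), white outline (302,134) and dark floor with bright rim (246,180). The last one fits "bright metal rim, dark floor". I'll confirm it in a crop and measure.

```bash
cat > m.py <<'E'
from h import *
d=load('top0'); im=d['color'].astype(int); g=im.max(2); sat=im.max(2)-im.min(2)
def comp(mask,u,v,r=30):
    m=np.zeros(g.shape,np.uint8); m[v-r:v+r,u-r:u+r]=mask[v-r:v+r,u-r:u+r]
    n,l,st,c=cv2.connectedComponentsWithStats(m)
    k=1+np.argmax([st[i,4]-20*np.hypot(c[i][0]-u,c[i][1]-v) for i in range(1,n)])
    cnt=cv2.findContours((l==k).astype(np.uint8),0,2)[0][0]
    return c[k],st[k,4],cv2.minAreaRect(cnt),cnt
def axis(rect,z):
    b=cv2.boxPoints(rect); P=np.array([plane(d,*p,z)[:2] for p in b]); e=P[1]-P[0]; f=P[2]-P[1]
    return P.mean(0).round(4),[(round(np.linalg.norm(x),4),round(np.degrees(np.arctan2(x[1],x[0]))%180,1)) for x in(e,f)]
if __name__=='__main__':
  for n,u,v in(('round_h',166,249),('square_h',302,247),('long_h',246,180),('small_h',391,197)):
    c,a,r,_=comp(g<60,u,v); print(n,c.round(1),a,plane(d,*c,.003)[:2].round(4),axis(r,.003))
  print(g[176,165:195],g[244,215:250],g[270,380:410],sep='\n')
  for n,u,v,z,t in(('round_b',180,172,.095,150),('sq_b',231,244,.095,190),('box',316,182,.06,205),('vial',395,270,.06,150)):
    c,a,r,_=comp((g>t)&(sat<40),u,v,18); print(n,c.round(1),a,plane(d,*c,z)[:2].round(4),axis(r,z))
  a=im[120:290,90:420].astype(np.uint8)[:,:,::-1]; cv2.imwrite('pics/c1.png',cv2.resize(a,None,fx=2.4,fy=2.4,interpolation=cv2.INTER_CUBIC))
E
python3 m.py
```

```text
round_h [165.7 248.9] 457 [0.439  0.3053] (array([0.4387, 0.3059]), [(np.float64(0.0632), np.float64(91.3)), (np.float64(0.0647), np.float64(2.6))])
square_h [302.4 246.4] 532 [ 0.4544 -0.0666] (array([ 0.4544, -0.0666]), [(np.float64(0.0633), np.float64(162.2)), (np.float64(0.0607), np.float64(72.9))])
long_h [245.6 178.9] 835 [0.6363 0.0924] (array([0.6364, 0.0928]), [(np.float64(0.0671), np.float64(128.6)), (np.float64(0.0977), np.float64(37.8))])
small_h [391.1 197. ] 214 [ 0.5944 -0.3088] (array([ 0.5945, -0.3084]), [(np.float64(0.0438), np.float64(91.2)), (np.float64(0.0442), np.float64(178.8))])
[162 160 152 114 127 162 170 167 168 170 167 167 172 169 171 147 102  63
  67  81  81  77  68  50  42  42  38  88 133 143]
[162 162 160 159 160 140  92 132 170 171 172 167 171 170 174 171 172 172
 175 171 162 126  84  89  78  54 105 144 143 139 138 150 164 163 163]
[161 165 163 159 158 131  84  68  39  40  36  39  37  52  65 115 159 165
 165 164 167 164 164 165 165 162 163 164 162 166]
round_b [177.4 168.4] 873 [0.6462 0.2617] (array([0.6385, 0.2561]), [(np.float64(0.0892), np.float64(91.1)), (np.float64(0.0895), np.float64(2.3))])Traceback (most recent call last):
  File "m.py", line 17, in <module>
    c,a,r,_=comp((g>t)&(sat<40),u,v,18); print(n,c.round(1),a,plane(d,*c,z)[:2].round(4),axis(r,z))
            ~~~~^^^^^^^^^^^^^^^^^^^^^^^
  File "m.py", line 6, in comp
    k=1+np.argmax([st[i,4]-20*np.hypot(c[i][0]-u,c[i][1]-v) for i in range(1,n)])
        ~~~~~~~~~^^^^^^^^^^^^^^^^^^^^^^^^^^^^^^^^^^^^^^^^^^^^^^^^^^^^^^^^^^^^^^^^
    return _wrapfunc(a, 'argmax', axis=axis, out=out, **kwds)
    return _wrapit(obj, method, *args, **kwds)
    result = getattr(arr, method)(*args, **kwds)
ValueError: attempt to get argmax of an empty sequence
```

```bash
python3 - <<'E'
from h import *
im=cv2.imread('pics/top0.png')
def t(u,v,r=25,s=8):
    a=cv2.resize(im[v-r:v+r,u-r:u+r],(r*2*s,)*2,interpolation=cv2.INTER_CUBIC)
    for k in range(0,2*r,10):
        cv2.putText(a,str(u-r+k),(k*s,10),0,.35,(0,0,255)); cv2.putText(a,str(v-r+k),(0,k*s+4),0,.35,(255,0,0))
        cv2.line(a,(k*s,0),(k*s,400),(0,200,255),1);cv2.line(a,(0,k*s),(400,k*s),(0,200,255),1)
    return cv2.resize(a,(300,300),interpolation=cv2.INTER_AREA)
cv2.imwrite('pics/c1.png',np.vstack([np.hstack([t(178,176),t(231,244)]),np.hstack([t(314,186),t(395,270)])]))
cv2.imwrite('pics/c2.png',cv2.resize(im[110:280,95:360],None,fx=3,fy=3,interpolation=cv2.INTER_CUBIC))
E
```

```text
(no output)
```

View pics/c1.png

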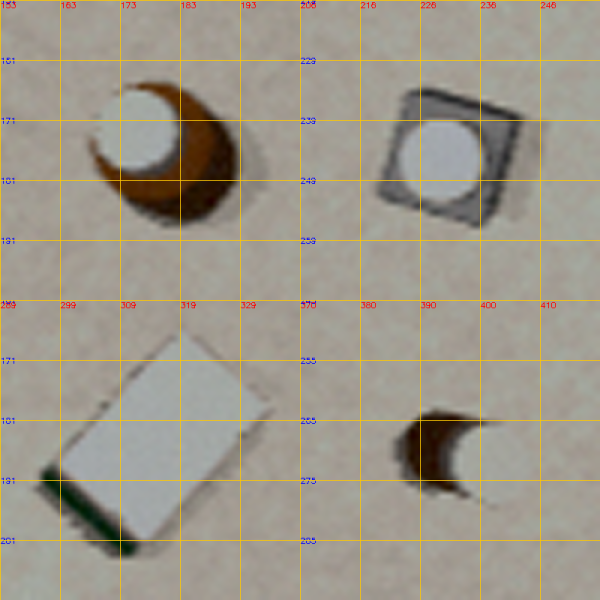

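View pics/c2.png

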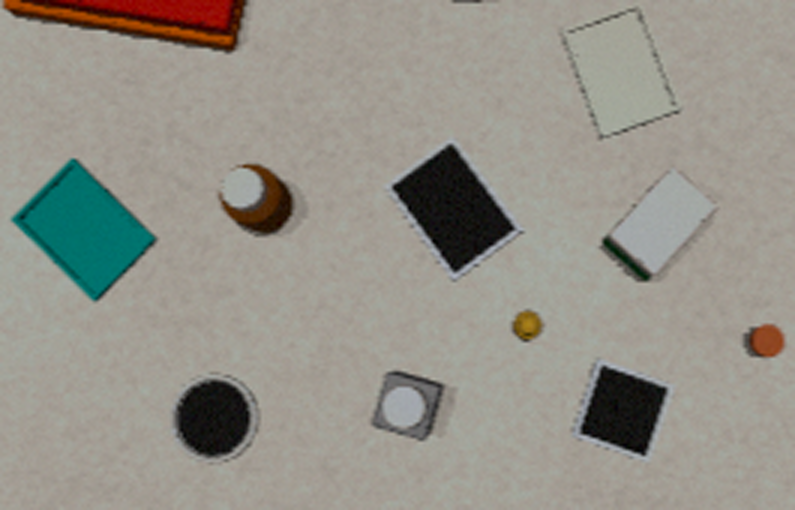

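The holder at (246,180) is confirmed: it has a bright rim and dark floor, while the others are flat turquoise and white. Cap centres in the top view are round (175.5,172.3), square (228.8,245.2) and vial (~401.5,271.5). Next I'll look at the side view for a second reading.

```bash
python3 - <<'E'
from h import *
im=cv2.imread('pics/side0.png')
def t(u,v,r=25):
    s=8; a=cv2.resize(im[v-r:v+r,u-r:u+r],(r*2*s,)*2,interpolation=cv2.INTER_CUBIC)
    for k in range(0,2*r,10):
        cv2.putText(a,str(u-r+k),(k*s,10),0,.35,(0,0,255)); cv2.putText(a,str(v-r+k),(0,k*s+4),0,.35,(255,0,0))
        cv2.line(a,(k*s,0),(k*s,400),(0,200,255),1);cv2.line(a,(0,k*s),(400,k*s),(0,200,255),1)
    return cv2.resize(a,(300,300),interpolation=cv2.INTER_AREA)
cv2.imwrite('pics/c3.png',np.vstack([np.hstack([t(246,152),t(195,200)]),np.hstack([t(295,248),t(226,358)])]))
d=load('top0')
for n,u,v,z in(('round',175.5,172.3,.095),('sq',228.8,245.2,.095),('vial',401.5,271.5,.06),('stopper',350,223,.028),('weight',271,218,.03)): print(n,plane(d,u,v,z).round(4))
P=np.array([plane(d,u,v,.06)[:2] for u,v in((318.5,166),(333.2,178.8),(313.5,201),(298.2,188.3))])
E=np.roll(P,-1,0)-P; print(P.mean(0),np.hypot(*E.T),np.degrees(np.arctan2(E[:,1],E[:,0])))
Q=np.array([plane(d,206+x/6-.5,219+y/6-.5,.07)[:2] for x,y in((113,89),(222,118),(182,228),(77,194))])
E=np.roll(Q,-1,0)-Q; print(Q.mean(0),np.hypot(*E.T),np.degrees(np.arctan2(E[:,1],E[:,0])))
E
```

```text
round [0.636  0.2661 0.095 ]
sq [0.4569 0.1257 0.095 ]
vial [ 0.3999 -0.3103  0.06  ]
stopper [ 0.52   -0.1895  0.028 ]
weight [0.5285 0.0208 0.03  ]
[ 0.61979071 -0.09335569] [0.05060351 0.07804589 0.05131353 0.07963345] [-130.75653275  139.2874995    51.01367726  -41.20662414]
[0.45722421 0.12419095] [0.04790354 0.04891643 0.04664101 0.04647927] [-103.43038759  161.35494738   73.69403888  -17.28508234]
```

View pics/c3.png

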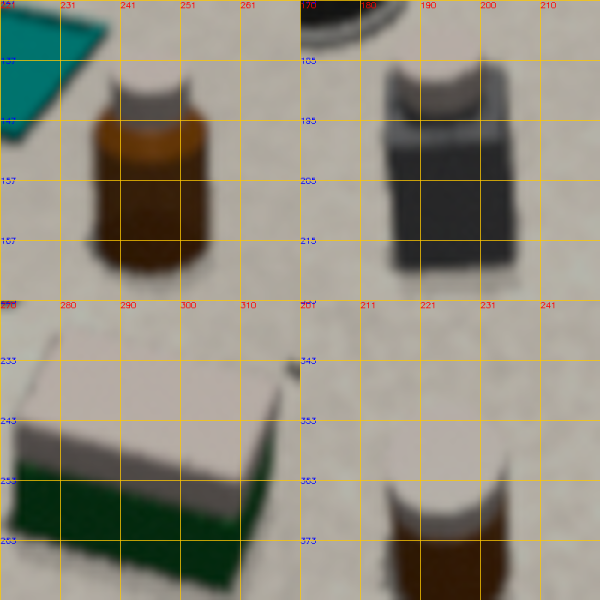

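```bash
cat >> h.py <<'E'
def proj(d,p):
    f=d['color'].shape[0]/2/np.tan(np.radians(d['vertical_fov'])/2)
    c=np.array(d['orientation']).T@(np.array(p)-d['xyz']); return np.array([d['cx']+f*c[0]/c[2],d['cy']+f*c[1]/c[2]])
E
python3 - <<'E'
from h import *
d=load('side0'); o=d['xyz'][:2]
for n,p,r in(('round',(.636,.2661,.095),.018),('sq',(.4569,.1252,.095),.018),('vial',(.3999,-.3103,.06),.017)):
    p=np.array(p); w=o-p[:2]; w/=np.hypot(*w); print(n,proj(d,p).round(1),'front edge',proj(d,[*(p[:2]+w*r),p[2]]).round(1))
th=np.radians(139.5); a=np.array([np.cos(th),np.sin(th)]); b=np.array([-a[1],a[0]]); c=np.array([.6198,-.0934])
for s in(-1,1):
  for t in(-1,1): print('box',proj(d,[*(c+s*.042*a+t*.027*b),.06]).round(1))
E
```

```text
round [245.9 137.9] front edge [246.  141.6]
sq [193.3 182.5] front edge [193.8 187.2]
vial [226.3 357.3] front edge [227.  366.7]
box [317.1 234.8]
box [310.5 252. ]
box [279.8 225.5]
box [271.9 241.9]
```

Side view agrees to about 3 mm. Starting with the vial at (0.398,-0.3115).

```bash
python3 -m handwheel '2.7 2.6 -1 0 0 0 1;5.4 5.2 -2 0 0 0 1;8.1 7.8 -3 0 0 0 1;10.8 10.4 -4 0 0 0 1;13.5 13 -5 0 0 0 1;16.2 15.6 -6 0 0 0 1;18.9 18.2 -7 0 0 0 1;21.6 20.7 -8 0 0 0 1' 40; python3 -m handwheel '0 0 0 0 0 0 1;0 0 0 0 0 0 1'
```

```text
time_s: 0.77
position: [0.3987, -0.3103, 0.1507]
tool_rot: [[0.944, 0.33, -0.0], [0.33, -0.944, 0.0], [-0.0, -0.0, -1.0]]
ft_force: [0.5, -1.8, 0.5]
grip_width: 0.0852
gripper_force: 0.0
time_s: 0.93
position: [0.3985, -0.3106, 0.1507]
tool_rot: [[0.943, 0.334, -0.001], [0.334, -0.943, 0.001], [-0.001, -0.001, -1.0]]
ft_force: [-0.5, -0.2, -0.3]
grip_width: 0.0851
gripper_force: 0.0
```

```bash
python3 -m handwheel '0 -0.1 -3 0 0 0 1;0 -0.1 -6 0 0 0 1;0 -0.1 -9 0 0 0 1;0 -0.1 -11 0 0 0 1;0 -0.1 -12.2 0 0 0 1;0 -0.1 -13.2 0 0 0 1;0 -0.1 -13.2 0 0 0 1;0 -0.1 -13.2 0 0 0 0.6' 30; python3 -m handwheel '0 0 0 0 0 0 0;0 0 0 0 0 0 0;0 0 0 0 0 0 0;0 0 0 0 0 0 0;0 0 0 0 0 0 0;0 0 0 0 0 0 0;0 0 0 0 0 0 0;0 0 0 0 0 0 0' 30
```

```text
time_s: 1.6
position: [0.3972, -0.3139, 0.0194]
tool_rot: [[0.944, 0.329, -0.0], [0.329, -0.944, 0.0], [-0.0, -0.0, -1.0]]
ft_force: [-0.0, -0.2, -0.5]
grip_width: 0.0754
gripper_force: 0.0
time_s: 2.27
position: [0.3979, -0.3134, 0.0201]
tool_rot: [[0.944, 0.331, 0.001], [0.331, -0.944, -0.001], [0.0, 0.001, -1.0]]
ft_force: [-1.2, -0.6, 7.1]
grip_width: 0.0335
gripper_force: 29.6
```

```bash
python3 -m handwheel '0 0 0 0 0 0 0;0 0 0.3 0 0 0 0;0 0 1 0 0 0 0;0 0 2 0 0 0 0;0 0 3.5 0 0 0 0;0 0 5 0 0 0 0;0 0 5 0 0 0 0;0 0 5 0 0 0 0' 30; python3 - <<'E'
from h import *
snap('side','side1'); d=snap('top','top1')
cv2.imwrite('pics/c4.png',np.hstack([cv2.resize(load('side1')['color'][230:,140:340,::-1],None,fx=2,fy=2),cv2.resize(load('top1')['color'][170:324,320:480,::-1],None,fx=2,fy=2)]))
E
```

```text
time_s: 2.93
position: [0.398, -0.3132, 0.0699]
tool_rot: [[0.944, 0.331, 0.001], [0.331, -0.944, -0.001], [0.001, 0.002, -1.0]]
ft_force: [0.3, 0.3, -0.1]
grip_width: 0.0332
gripper_force: 29.9
```

```bash
ls pics; python3 -c "
import cv2;print(cv2.imread('pics/c4.png').shape)"
```

```text
c1.png
c2.png
c3.png
c4.png
side0.npy
side0.png
side1.npy
side1.png
top0.npy
top0.png
top1.npy
top1.png
(308, 720, 3)
```

View pics/c4.png

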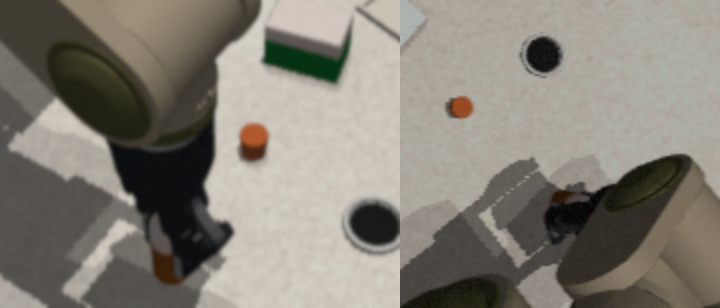

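Vial is held at the tool; side view shows its left bottom edge at about (216.5,368).

```bash
python3 - <<'E'
from h import *
d=load('side1'); R=np.array(d['orientation'])[:,0]; r=R[:2]/np.hypot(*R[:2])
for s in(0,-.017,.017): print(s,proj(d,[.398+s*r[0],-.3132+s*r[1],.055]))
print((d['color'][366,200:250].astype(int)).tolist())
E
```

```text
0 [225.85379992 360.85465669]
-0.017 [215.59048451 360.86095088]
0.017 [236.11742523 360.8483623 ]
[[82, 80, 76], [83, 80, 76], [84, 82, 78], [84, 82, 77], [84, 83, 78], [85, 82, 78], [86, 83, 79], [87, 84, 80], [88, 85, 81], [87, 85, 81], [87, 84, 80], [86, 84, 80], [87, 85, 80], [88, 86, 81], [89, 87, 82], [87, 83, 78], [80, 72, 63], [62, 46, 33], [56, 31, 10], [55, 31, 7], [56, 31, 6], [57, 31, 7], [58, 32, 8], [58, 31, 6], [59, 32, 7], [57, 31, 11], [54, 38, 27], [58, 54, 51], [59, 59, 58], [58, 59, 58], [52, 53, 52], [30, 31, 31], [14, 15, 16], [16, 15, 16], [29, 27, 27], [51, 49, 47], [76, 74, 70], [97, 94, 89], [110, 107, 101], [115, 112, 106], [117, 113, 107], [117, 113, 108], [119, 116, 110], [125, 122, 116], [136, 132, 124], [170, 165, 156], [188, 182, 172], [183, 177, 168], [194, 189, 178], [203, 198, 187]]
```

```bash
python3 -m handwheel '1.5 0 0 0 0 0 0;4 0.1 0 0 0 0 0;7 0.2 0 0 0 0 0;10 0.3 0 0 0 0 0;13 0.3 0 0 0 0 0;16 0.4 0 0 0 0 0;18.5 0.5 0 0 0 0 0;19.6 0.5 0 0 0 0 0' 30;  python3 -m handwheel '0 0 0 0 0 0 0;0 0 0 0 0 0 0;0 0 -1 0 0 0 0;0 0 -2.2 0 0 0 0;0 0 -3.4 0 0 0 0;0 0 -4.2 0 0 0 0;0 0 -4.6 0 0 0 0;0 0 -4.6 0 0 0 0' 30
```

```text
time_s: 3.7
position: [0.5961, -0.3072, 0.0677]
tool_rot: [[0.943, 0.332, -0.0], [0.332, -0.943, 0.001], [-0.0, -0.001, -1.0]]
ft_force: [-0.6, 0.1, -0.4]
grip_width: 0.0335
gripper_force: 29.9
time_s: 4.37
position: [0.5932, -0.3079, 0.023]
tool_rot: [[0.944, 0.33, -0.001], [0.33, -0.944, 0.001], [-0.001, -0.001, -1.0]]
ft_force: [0.4, 0.7, -0.8]
grip_width: 0.0335
gripper_force: 29.9
```

```bash
python3 -m handwheel '0 0 0 0 0 0 0;0 0 -0.1 0 0 0 0;0 0 -0.1 0 0 0 0.3;0 0 -0.1 0 0 0 0.4;0 0 -0.1 0 0 0 0.5;0 0 -0.1 0 0 0 0.7;0 0 -0.1 0 0 0 0.9;0 0 -0.1 0 0 0 1';  python3 -m handwheel '0 0 0 0 0 0 1;0 0 0.5 0 0 0 1;0 0 2 0 0 0 1;0 0 4 0 0 0 1;0 0 7 0 0 0 1;0 0 10 0 0 0 1;0 0 13 0 0 0 1;0 0 13 0 0 0 1'
python3 -m handwheel '0.3 3 0 0 0 -7 1;0.6 6 0 0 0 -14 1;0.9 9 0 0 0 -21 1;1.2 12 0 0 0 -28 1;1.5 15 0 0 0 -35 1;1.8 18 0 0 0 -42 1;2.1 20 0 0 0 -49 1;2.4 21.2 0 0 0 -56 1'; python3 -m handwheel '0 0 0 0 0 -3.5 1;0 0 0 0 0 -3.5 1;0 0 0 0 0 -3.5 1'; python3 - <<'E'
from h import *
snap('side','side2')
cv2.imwrite('pics/c5.png',cv2.resize(load('side2')['color'][190:,140:440,::-1],None,fx=2,fy=2))
E
```

```text
time_s: 5.03
position: [0.5937, -0.3081, 0.0221]
tool_rot: [[0.944, 0.33, -0.0], [0.33, -0.944, 0.0], [-0.0, -0.0, -1.0]]
ft_force: [-0.2, 0.5, -0.1]
grip_width: 0.0771
gripper_force: 0.0
time_s: 5.7
position: [0.5956, -0.3094, 0.1596]
tool_rot: [[0.944, 0.331, 0.009], [0.331, -0.944, -0.007], [0.006, 0.01, -1.0]]
ft_force: [0.7, -0.2, 0.7]
grip_width: 0.0856
gripper_force: 0.0
time_s: 6.37
position: [0.6178, -0.0935, 0.1528]
tool_rot: [[0.799, -0.601, 0.0], [-0.601, -0.799, 0.0], [0.0, -0.0, -1.0]]
ft_force: [-0.0, -0.7, -0.5]
grip_width: 0.0854
gripper_force: 0.0
time_s: 6.62
position: [0.6177, -0.0961, 0.1525]
tool_rot: [[0.765, -0.644, 0.0], [-0.644, -0.765, -0.0], [0.0, 0.0, -1.0]]
ft_force: [0.3, 0.7, -0.5]
grip_width: 0.0856
gripper_force: 0.0
```

View pics/c5.png

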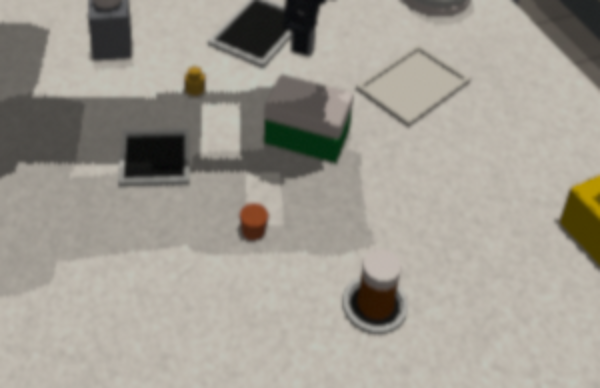

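The vial stands centred in the small holder at side (328,342). Now the tip box.

```bash
python3 -m handwheel '0.15 0.2 -3 0 0 0 1;0.15 0.2 -6 0 0 0 1;0.15 0.2 -9 0 0 0 1;0.15 0.2 -11 0 0 0 1;0.15 0.2 -12.4 0 0 0 1;0.15 0.2 -13.4 0 0 0 1;0.15 0.2 -13.4 0 0 0 1;0.15 0.2 -13.4 0 0 0 0.7' 30; python3 -m handwheel '0 0 0 0 0 0 0.4;0 0 0 0 0 0 0.2;0 0 0 0 0 0 0;0 0 0 0 0 0 0;0 0 0 0 0 0 0;0 0 0 0 0 0 0;0 0 0 0 0 0 0' 40
```

```text
time_s: 7.33
position: [0.6194, -0.0945, 0.0186]
tool_rot: [[0.764, -0.645, 0.0], [-0.645, -0.764, -0.0], [0.0, -0.0, -1.0]]
ft_force: [1.0, -0.1, 0.3]
grip_width: 0.0758
gripper_force: 0.0
time_s: 7.92
position: [0.62, -0.0944, 0.0198]
tool_rot: [[0.764, -0.645, 0.003], [-0.645, -0.764, -0.001], [0.003, -0.001, -1.0]]
ft_force: [-0.4, -0.7, 5.9]
grip_width: 0.0537
gripper_force: 42.8
```

```bash
python3 -m handwheel '0 0 0.3 0 0 0 0;0 0 1 0 0 0 0;0 0 2 0 0 0 0;0 0 3.5 0 0 0 0;0.1 1 5 0 0 0 0;0.2 2.5 6 0 0 5 0;0.4 4 6 0 0 11 0;0.6 5.5 6 0 0 17.5 0' 40; python3 -m handwheel '0.2 2 0 0 0 6.5 0;0.4 4 0 0 0 13 0;0.6 6 0 0 0 19.5 0;0.8 8 0 0 0 26 0;1 10 0 0 0 32.5 0;1.05 11.5 0 0 0 39 0;1.05 12.8 0 0 0 45.5 0;1.05 13.2 0 0 0 52 0';python3 -m handwheel '0 0 0 0 0 5 0;0 0 0 0 0 9 0;0 0 0 0 0 9 0;0 0 0 0 0 9 0'
python3 - <<'E'
from h import *
snap('side','side3');snap('top','top3')
cv2.imwrite('pics/c6.png',np.hstack([cv2.resize(load(n)['color'][a:a+150,b:b+130,::-1],None,fx=3,fy=3) for n,a,b in(('side3',120,200),('top3',110,180))]))
E
```

```text
time_s: 8.58
position: [0.6257, -0.0386, 0.0801]
tool_rot: [[0.924, -0.382, 0.002], [-0.382, -0.924, -0.0], [0.002, -0.0, -1.0]]
ft_force: [-0.7, 0.4, -0.9]
grip_width: 0.0534
gripper_force: 42.4
time_s: 9.25
position: [0.6356, 0.095, 0.0792]
tool_rot: [[0.868, 0.496, 0.0], [0.496, -0.868, 0.0], [0.001, -0.0, -1.0]]
ft_force: [0.3, 0.6, -1.4]
grip_width: 0.0538
gripper_force: 42.4
time_s: 9.58
position: [0.6358, 0.093, 0.0789]
tool_rot: [[0.786, 0.618, 0.0], [0.618, -0.786, 0.0], [0.0, 0.0, -1.0]]
ft_force: [0.1, -1.1, -1.1]
grip_width: 0.0537
gripper_force: 42.4
```

View pics/c6.png

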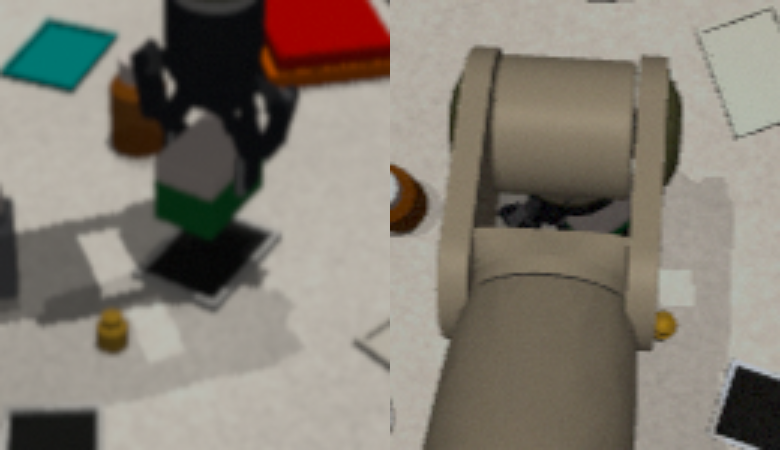

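Box is held aligned over the long holder; bottom corners in the side view are about (251.7,192), (268.3,199) and (287.3,182).

```bash
python3 - <<'E'
from h import *
d=load('side3'); th=np.arctan2(.618,.786); a=np.array([np.cos(th),np.sin(th)]); b=np.array([-a[1],a[0]]); c=np.array([.6358,.0930])
for s in(-1,1):
  for t in(-1,1): print('box',s,t,proj(d,[*(c+s*.042*a+t*.027*b),.059]).round(1))
print('dpx/1cm along x',proj(d,[*(c+.01*a),.059])-proj(d,[*c,.059]))
E
```

```text
box -1 -1 [270.4 199.4]
box -1 1 [250.9 191.9]
box 1 -1 [287.5 180.9]
box 1 1 [268.6 174. ]
dpx/1cm along x [ 2.06382483 -2.15015293]
```

```bash
python3 -m handwheel '0.05 0 -1 0 0 0 0;0.05 0 -2.3 0 0 0 0;0.05 0 -3.6 0 0 0 0;0.05 0 -4.6 0 0 0 0;0.05 0 -5.3 0 0 0 0;0.05 0 -5.55 0 0 0 0;0.05 0 -5.55 0 0 0 0;0.05 0 -5.55 0 0 0 0';  python3 -m handwheel '0 0 -0.1 0 0 0 0;0 0 -0.1 0 0 0 0.5;0 0 -0.1 0 0 0 0.7;0 0 -0.1 0 0 0 0.8;0 0 -0.1 0 0 0 1;0 0 -0.1 0 0 0 1;0 0 -0.1 0 0 0 1;0 0 0.3 0 0 0 1'; python3 -m handwheel '0 0 1.5 0 0 0 1;0 0 3.5 0 0 0 1;0 0 6 0 0 0 1;0 0 9 0 0 0 1;0 0 12 0 0 0 1;0 0 14 0 0 0 1;0 0 14 0 0 0 1'
```

```text
time_s: 10.35
position: [0.6364, 0.0929, 0.0228]
tool_rot: [[0.785, 0.619, 0.0], [0.619, -0.785, -0.0], [0.0, 0.0, -1.0]]
ft_force: [0.5, 0.8, -1.0]
grip_width: 0.0534
gripper_force: 42.2
time_s: 11.02
position: [0.6358, 0.0929, 0.0252]
tool_rot: [[0.785, 0.62, -0.001], [0.62, -0.785, 0.0], [-0.001, -0.001, -1.0]]
ft_force: [-0.4, 0.4, -0.2]
grip_width: 0.0852
gripper_force: 0.0
time_s: 11.6
position: [0.6379, 0.0929, 0.1712]
tool_rot: [[0.785, 0.62, 0.009], [0.62, -0.785, -0.0], [0.007, 0.006, -1.0]]
ft_force: [0.9, -0.4, 0.4]
grip_width: 0.0857
gripper_force: 0.0
```

```bash
python3 -m handwheel '0 2.5 0 0 0 0 1;0 5 0 0 0 0 1;0 8 0 0 0 0 1;0 11 0 0 0 0 1;0 14 0 0 0 0 1;0 16 0 0 0 0 1;0 17.3 0 0 0 0 1;0 17.3 0 0 0 0 1';python3 -m handwheel '0 0 0 0 0 0 1;0 0 0 0 0 0 1'
```

```text
time_s: 12.27
position: [0.6356, 0.2682, 0.1651]
tool_rot: [[0.783, 0.622, -0.001], [0.622, -0.783, 0.0], [-0.001, -0.001, -1.0]]
ft_force: [0.3, -0.3, -0.2]
grip_width: 0.0854
gripper_force: 0.0
time_s: 12.43
position: [0.6364, 0.2646, 0.1656]
tool_rot: [[0.786, 0.619, -0.0], [0.619, -0.786, -0.0], [-0.001, 0.0, -1.0]]
ft_force: [-0.7, 0.1, 1.0]
grip_width: 0.0854
gripper_force: 0.0
```

Down to z≈0.031, grip, lift 3 cm and check.

```bash
python3 -m handwheel '0 0 -3 0 0 0 1;0 0 -6 0 0 0 1;0 0 -9 0 0 0 1;0 0 -11 0 0 0 1;0 0 -12.5 0 0 0 1;0 0 -13.4 0 0 0 1;0 0 -13.4 0 0 0 1;0 0 -13.4 0 0 0 0.7' 30; python3 -m handwheel '0 0 0 0 0 0 0.4;0 0 0 0 0 0 0.2;0 0 0 0 0 0 0;0 0 0 0 0 0 0;0 0 0 0 0 0 0;0 0 0 0 0 0 0;0 0 0 0 0 0 0;0 0 0 0 0 0 0' 50;python3 -m handwheel '0 0 0 0 0 0 0;0 0 0.3 0 0 0 0;0 0 1 0 0 0 0;0 0 2 0 0 0 0;0 0 3.5 0 0 0 0;0 0 4.5 0 0 0 0;0 0 4.5 0 0 0 0;0 0 4.5 0 0 0 0' 50
python3 - <<'E'
from h import *
snap('side','side4')
cv2.imwrite('pics/c7.png',cv2.resize(load('side4')['color'][80:280,150:350,::-1],None,fx=3,fy=3))
E
```

```text
time_s: 13.1
position: [0.6367, 0.2652, 0.0324]
tool_rot: [[0.785, 0.619, 0.0], [0.619, -0.785, 0.0], [0.0, 0.0, -1.0]]
ft_force: [-0.0, 0.7, 0.2]
grip_width: 0.0752
gripper_force: 0.0
time_s: 13.77
position: [0.637, 0.2662, 0.0338]
tool_rot: [[0.785, 0.62, 0.003], [0.62, -0.785, 0.001], [0.003, 0.001, -1.0]]
ft_force: [-1.4, 0.1, 5.6]
grip_width: 0.0523
gripper_force: 53.4
time_s: 14.43
position: [0.6364, 0.2659, 0.0775]
tool_rot: [[0.785, 0.62, 0.001], [0.62, -0.785, 0.0], [0.001, 0.001, -1.0]]
ft_force: [-0.7, -0.2, -2.4]
grip_width: 0.0526
gripper_force: 52.8
```

View pics/c7.png

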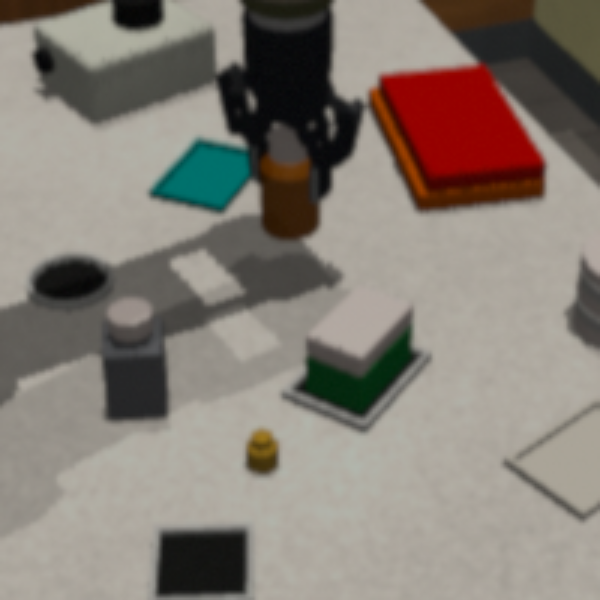

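Tip box sits well in the long holder. Bottle is held upright, base centred at side u≈246.8, bottom v≈159.

```bash
python3 - <<'E'
from h import *
d=load('side4'); c=np.array([.6364,.2659]); w=d['xyz'][:2]-c; w/=np.hypot(*w)
print(proj(d,[*c,.044]),proj(d,[*(c+w*.027),.044]))
r=np.array([-w[1],w[0]])
for k in(-.027,.027): print(proj(d,[*(c+r*k),.06]))
im=d['color'].astype(int)
print([(u,(im[152,u]).tolist()) for u in list(range(233,242))+list(range(252,262))])
E
```

```text
[246.31207213 153.83526909] [246.40265402 159.50173603]
[236.24150597 149.06692798]
[256.21767929 148.7785578 ]
[(233, [105, 102, 96]), (234, [105, 102, 96]), (235, [104, 101, 95]), (236, [95, 90, 84]), (237, [63, 52, 45]), (238, [47, 26, 9]), (239, [46, 25, 6]), (240, [46, 25, 5]), (241, [46, 25, 4]), (252, [53, 29, 12]), (253, [53, 29, 9]), (254, [54, 31, 11]), (255, [64, 46, 31]), (256, [108, 98, 88]), (257, [159, 153, 144]), (258, [173, 167, 158]), (259, [174, 169, 159]), (260, [173, 168, 159]), (261, [172, 167, 157])]
```

```bash
python3 -m handwheel '-1.2 0.3 0 0 0 0 0;-3.5 0.8 0 0 0 0 0;-6.5 1.4 0 0 0 0 0;-9.5 2 0 0 0 0 0;-12.5 2.6 0 0 0 0 0;-15.5 3.2 0 0 0 0 0;-18 3.7 0 0 0 0 0;-19.7 4 0 0 0 0 0' 50;  python3 -m handwheel '0 0 0 0 0 0 0;0 0 0 0 0 0 0;0 0 0 0 0 0 0;0 0 -1 0 0 0 0;0 0 -2 0 0 0 0;0 0 -3 0 0 0 0;0 0 -3.4 0 0 0 0;0 0 -3.4 0 0 0 0' 50
```

```text
time_s: 15.15
position: [0.4363, 0.3061, 0.0762]
tool_rot: [[0.784, 0.62, -0.003], [0.62, -0.784, -0.001], [-0.003, -0.001, -1.0]]
ft_force: [-0.0, 0.5, -3.5]
grip_width: 0.0523
gripper_force: 52.9
time_s: 15.82
position: [0.4387, 0.3055, 0.0411]
tool_rot: [[0.785, 0.619, -0.003], [0.619, -0.785, -0.001], [-0.003, -0.001, -1.0]]
ft_force: [-0.4, 0.1, -3.1]
grip_width: 0.0527
gripper_force: 52.9
```

```bash
python3 -m handwheel '0 0 -0.2 0 0 0 0;0 0 -0.4 0 0 0 0;0 0 -0.45 0 0 0 0;0 0 -0.5 0 0 0 0;0 0 -0.5 0 0 0 0;0 0 -0.5 0 0 0 0' 50;  python3 -m handwheel '0 0 0 0 0 0 0.65;0 0 0 0 0 0 0.75;0 0 0 0 0 0 0.85;0 0 0 0 0 0 1;0 0 0 0 0 0 1;0 0 0 0 0 0 1;0 0 0.3 0 0 0 1;0 0 1 0 0 0 1'; python3 -m handwheel '0 0 1.5 0 0 0 1;0 0 3.5 0 0 0 1;0 0 6 0 0 0 1;0 0 9 0 0 0 1;0 0 11.5 0 0 0 1;0 0 12 0 0 0 1;0 0 12 0 0 0 1'
```

```text
time_s: 16.32
position: [0.4393, 0.3059, 0.038]
tool_rot: [[0.785, 0.62, 0.0], [0.62, -0.785, 0.0], [0.0, 0.0, -1.0]]
ft_force: [0.1, -0.3, -1.9]
grip_width: 0.052
gripper_force: 52.9
time_s: 16.98
position: [0.4389, 0.3057, 0.0476]
tool_rot: [[0.785, 0.62, -0.001], [0.62, -0.785, -0.001], [-0.001, -0.0, -1.0]]
ft_force: [-0.5, -0.5, 0.0]
grip_width: 0.0855
gripper_force: 0.0
time_s: 17.57
position: [0.4399, 0.3062, 0.17]
tool_rot: [[0.785, 0.62, 0.004], [0.62, -0.785, 0.002], [0.004, 0.001, -1.0]]
ft_force: [-0.3, -1.0, -1.5]
grip_width: 0.0859
gripper_force: 0.0
```

```bash
python3 -m handwheel '0.2 -2 0 0 0 5 1;0.5 -4.5 0 0 0 11 1;0.8 -7.5 0 0 0 17 1;1.1 -10.5 0 0 0 23 1;1.4 -13.5 0 0 0 29 1;1.75 -16.2 0 0 0 34.5 1;1.75 -18 0 0 0 34.8 1;1.75 -18.2 0 0 0 34.8 1';python3 -m handwheel '0 0 0 0 0 0 1;0 0 0 0 0 0 1;0 0 0 0 0 0 1'
python3 - <<'E'
from h import *
snap('side','side5')
cv2.imwrite('pics/c8.png',cv2.resize(load('side5')['color'][80:280,110:310,::-1],None,fx=3,fy=3))
E
```

```text
time_s: 18.23
position: [0.4564, 0.1215, 0.1667]
tool_rot: [[0.293, 0.956, -0.002], [0.956, -0.293, -0.001], [-0.001, -0.002, -1.0]]
ft_force: [0.2, 0.1, 0.2]
grip_width: 0.0852
gripper_force: 0.0
time_s: 18.48
position: [0.4565, 0.1249, 0.1675]
tool_rot: [[0.29, 0.957, -0.001], [0.957, -0.29, 0.0], [-0.0, -0.001, -1.0]]
ft_force: [1.0, -0.4, -0.4]
grip_width: 0.0856
gripper_force: 0.0
```

View pics/c8.png

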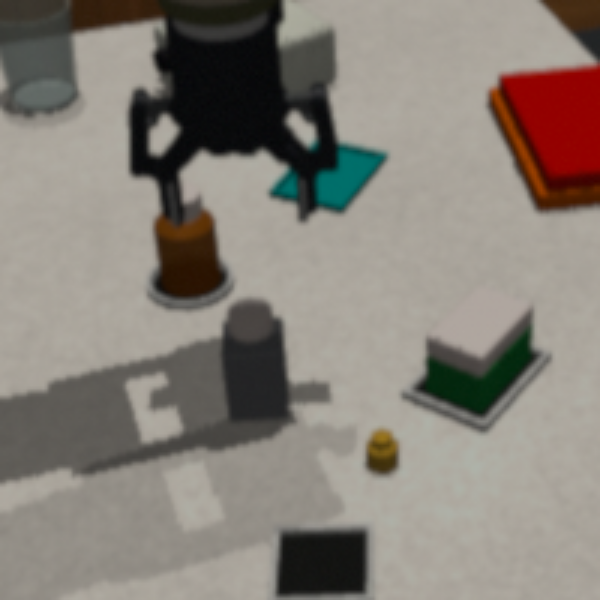

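Round bottle stands in its holder at side (172,171). Now I'll grip the square bottle.

```bash
python3 -m handwheel '0 0 -3 0 0 0 1;0 0 -6 0 0 0 1;0 0 -9 0 0 0 1;0 0 -11 0 0 0 1;0 0 -12.6 0 0 0 1;0 0 -13.5 0 0 0 1;0 0 -13.5 0 0 0 1;0 0 -13.5 0 0 0 0.7' 30; python3 -m handwheel '0 0 0 0 0 0 0.4;0 0 0 0 0 0 0.2;0 0 0 0 0 0 0;0 0 0 0 0 0 0;0 0 0 0 0 0 0;0 0 0 0 0 0 0;0 0 0 0 0 0 0;0 0 0 0 0 0 0' 50;python3 -m handwheel '0 0 0 0 0 0 0;0 0 0.3 0 0 0 0;0 0 1 0 0 0 0;0 0 2 0 0 0 0;0 0 3.5 0 0 0 0;0 0 5 0 0 0 0;0 0 5 0 0 0 0;0 0 5 0 0 0 0' 50
python3 - <<'E'
from h import *
snap('side','side6')
cv2.imwrite('pics/c9.png',cv2.resize(load('side6')['color'][130:250,130:270,::-1],None,fx=4,fy=4))
E
```

```text
time_s: 19.2
position: [0.4569, 0.1243, 0.0331]
tool_rot: [[0.29, 0.957, 0.0], [0.957, -0.29, 0.0], [0.0, 0.0, -1.0]]
ft_force: [0.6, 0.0, 0.2]
grip_width: 0.0751
gripper_force: 0.0
time_s: 19.87
position: [0.4571, 0.1241, 0.0339]
tool_rot: [[0.291, 0.957, 0.002], [0.957, -0.291, 0.0], [0.001, 0.002, -1.0]]
ft_force: [-1.1, 0.9, 5.8]
grip_width: 0.0476
gripper_force: 51.7
time_s: 20.53
position: [0.457, 0.1239, 0.0834]
tool_rot: [[0.291, 0.957, 0.002], [0.957, -0.291, 0.0], [0.001, 0.002, -1.0]]
ft_force: [0.5, -0.9, -2.9]
grip_width: 0.0476
gripper_force: 51.8
```

View pics/c9.png

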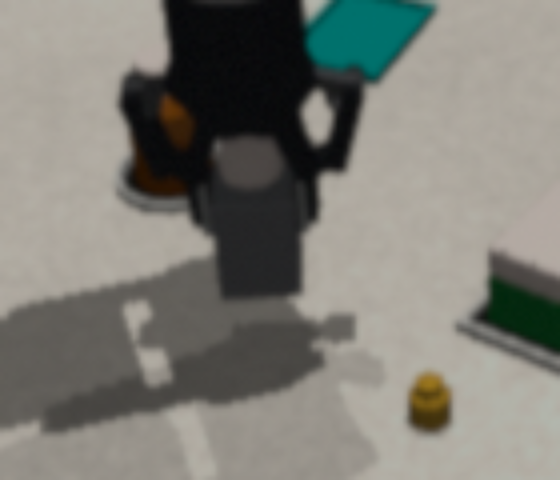

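Held upright; bottom front edge at side (185.5,204.5)–(205,202.7).

```bash
python3 - <<'E'
from h import *
d=load('side6'); th=np.arctan2(-.29,.957); a=np.array([np.cos(th),np.sin(th)]); b=np.array([-a[1],a[0]]); c=np.array([.457,.1240])
for s in(-1,1): print(proj(d,[*(c+s*.024*a-.024*b),.0495]).round(1))
print(proj(d,[*(c+.01*b),.05])-proj(d,[*c,.05]))
E
python3 -m handwheel '0 -1.2 0 0 0 0 0;0 -3.5 0 0 0 0 0;0 -6.5 0 0 0 0 0;-0.1 -9.5 0 0 0 0 0;-0.2 -12.5 0 0 0 -0.5 0;-0.3 -15.5 0 0 0 -1 0;-0.3 -17.8 0 0 0 -1 0;-0.3 -19.1 0 0 0 -1 0' 50;  python3 -m handwheel '0 0 0 0 0 0 0;0 0 0 0 0 0 0;0 0 0 0 0 0 0;0 0 0 0 0 0 0' 50
```

```text
[184.3 204.8]
[204.8 204. ]
[ 0.18241227 -2.64127527]
time_s: 21.25
position: [0.4533, -0.0693, 0.0819]
tool_rot: [[0.309, 0.951, -0.001], [0.951, -0.309, 0.0], [-0.0, -0.001, -1.0]]
ft_force: [0.4, 0.2, -1.7]
grip_width: 0.0471
gripper_force: 51.8
time_s: 21.58
position: [0.4535, -0.0661, 0.0825]
tool_rot: [[0.306, 0.952, -0.001], [0.952, -0.306, 0.0], [0.0, -0.001, -1.0]]
ft_force: [0.1, -0.1, -3.2]
grip_width: 0.0476
gripper_force: 51.8
```

```bash
python3 -m handwheel '0.05 -0.15 -1 0 0 0 0;0.05 -0.15 -2 0 0 0 0;0.05 -0.15 -3 0 0 0 0;0.05 -0.15 -3.8 0 0 0 0;0.05 -0.15 -4.3 0 0 0 0;0.05 -0.15 -4.5 0 0 0 0;0.05 -0.15 -4.6 0 0 0 0;0.05 -0.15 -4.6 0 0 0 0' 50;  python3 -m handwheel '0 0 0 0 0 0 0;0 0 0 0 0 0 0.6;0 0 0 0 0 0 0.75;0 0 0 0 0 0 0.85;0 0 0 0 0 0 1;0 0 0 0 0 0 1;0 0 0.3 0 0 0 1;0 0 1 0 0 0 1'; python3 -m handwheel '0 0 1.5 0 0 0 1;0 0 3.5 0 0 0 1;0 0 6 0 0 0 1;0 0 9 0 0 0 1;0 0 11.5 0 0 0 1;0 0 13 0 0 0 1;0 0 15 0 0 0 1'; python3 -m handwheel '-2 0 3 0 0 0 1;-5 0 6 0 0 0 1;-8 0 9 0 0 0 1;-10 3 9 0 0 0 1;-10 7 9 0 0 0 1;-10 11 9 0 0 0 1;-10 15 9 0 0 0 1;-10 15 9 0 0 0 1'
python3 - <<'E'
from h import *
snap('side','side7'); snap('top','top7')
E
```

```text
time_s: 22.25
position: [0.4543, -0.0684, 0.0371]
tool_rot: [[0.307, 0.952, 0.0], [0.952, -0.307, -0.0], [0.0, 0.0, -1.0]]
ft_force: [-0.1, 0.1, -2.8]
grip_width: 0.0475
gripper_force: 51.8
time_s: 22.92
position: [0.4539, -0.0685, 0.0467]
tool_rot: [[0.308, 0.952, -0.001], [0.952, -0.308, 0.001], [0.0, -0.001, -1.0]]
ft_force: [-0.5, 0.9, -0.3]
grip_width: 0.0854
gripper_force: 0.0
time_s: 23.5
position: [0.4539, -0.0684, 0.1983]
tool_rot: [[0.307, 0.952, 0.0], [0.952, -0.307, -0.0], [-0.0, 0.001, -1.0]]
ft_force: [0.8, -0.2, -0.6]
grip_width: 0.0857
gripper_force: 0.0
time_s: 24.17
position: [0.3526, 0.0871, 0.2877]
tool_rot: [[0.299, 0.954, 0.001], [0.954, -0.299, 0.002], [0.002, 0.001, -1.0]]
ft_force: [0.8, -0.2, -0.1]
grip_width: 0.0853
gripper_force: 0.0
```

View pics/side7.png

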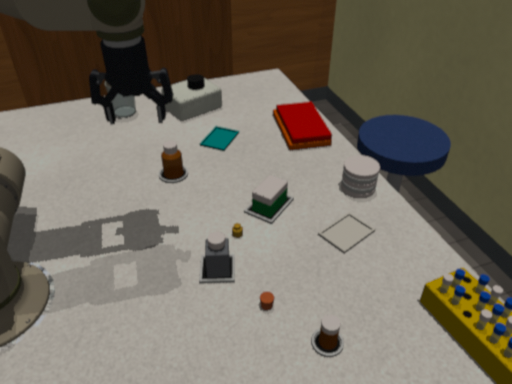

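View pics/top7.png

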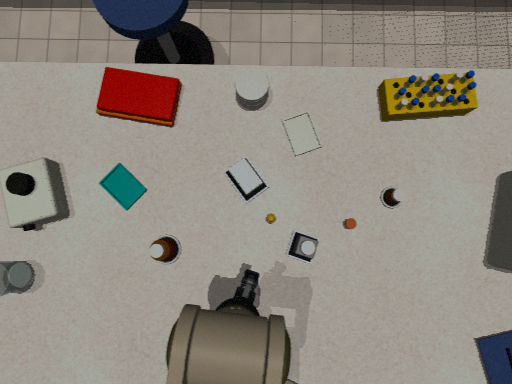

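Everything appears placed. Quick numeric check of cap positions against the holder centres, using the last allowed crop.

```bash
python3 - <<'E'
from h import *
t,s=load('top7'),load('side7')
for n,c,z in(('round',(.4388,.3055),.098),('sq',(.4544,-.0666),.098),('box',(.6363,.0925),.063),('vial',(.5945,-.3086),.063)):
    print(n,proj(t,[*c,z]).round(1),proj(s,[*c,z]).round(1))
def tile(d,u,v,r=25):
    a=cv2.resize(d['color'][v-r:v+r,u-r:u+r,::-1],(400,400),interpolation=cv2.INTER_CUBIC)
    for k in range(0,2*r,10):
        cv2.putText(a,str(u-r+k),(k*8,10),0,.35,(0,0,255)); cv2.putText(a,str(v-r+k),(0,k*8+4),0,.35,(255,0,0))
        cv2.line(a,(k*8,0),(k*8,400),(0,200,255),1);cv2.line(a,(0,k*8),(400,k*8),(0,200,255),1)
    return cv2.resize(a,(266,266),interpolation=cv2.INTER_AREA)
cv2.imwrite('pics/c10.png',np.vstack([np.hstack([tile(t,162,248),tile(t,303,247),tile(t,391,197)]),np.hstack([tile(s,173,162),tile(s,218,258),tile(s,328,335)])]))
E
```

```text
round [155.5 250.9] [169.3 143.4]
sq [307.1 248.2] [215.3 236. ]
box [244.7 175.6] [269.8 185.1]
vial [399.7 194.8] [331.2 321.1]
```

View pics/c10.png

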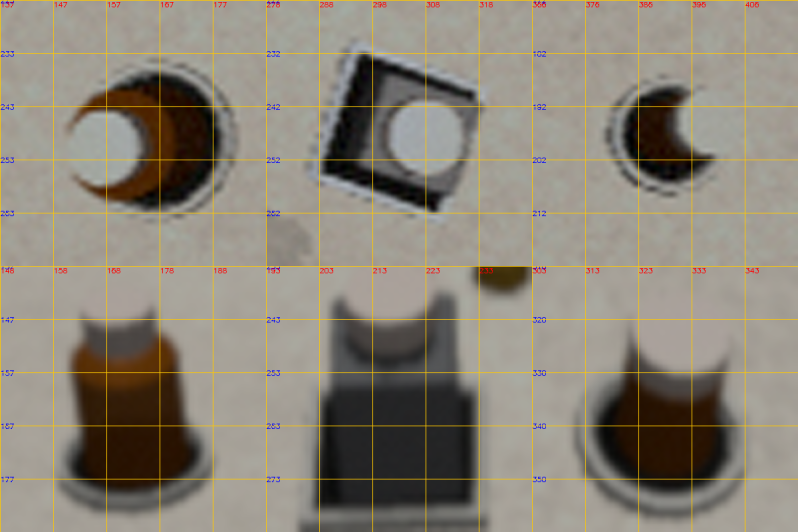

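Cap centres in the top view are round (155.9,250.5), square (307.6,247.3) and vial (~399,195). All are within about 1 px (3 mm) of the expected positions, and the stopper and weight are unmoved. Handing in.

```bash
python3 -m handwheel '0 0 0 0 0 0 1;0 0 0 0 0 0 1;0 0 0 0 0 0 1;0 0 0 0 0 0 1'; python3 -c "
from rig import env
print(env.close_job())"
```

```text
time_s: 24.6
position: [0.3544, 0.0804, 0.2868]
tool_rot: [[0.31, 0.951, -0.0], [0.951, -0.31, -0.0], [-0.0, -0.0, -1.0]]
ft_force: [0.7, -0.1, 0.1]
grip_width: 0.0855
gripper_force: 0.0
the job is handed in; nothing more can be done
None
```

The job is handed in at about 25 s with no verdict returned: my final pictures show the round bottle, square bottle, tip box and vial each upright in its own holder (bottle and vial caps within about 3 mm of the expected positions), and the stopper and weight where they started.

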